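Label a cash box on two sides

ROBOT

A 6-joint arm with a two-finger parallel gripper is mounted at the origin on the work surface. World frame = base frame: x ahead of the robot, y to its left, z up, the work surface at z = 0. Lengths are in m, angles in rad, forces in N, time in s.
With the tool pointing down it reaches from about 0.325 to 0.775 m from the base axis. Payload 5.5 kg.
Tool frame: the origin (TCP) lies midway between the tips of the shut fingers; the grasp point (between the pads) lies manip.grip_depth behind it (manip.grip_depth is the distance from the TCP to the grasp point, in m); z points along the fingers, y is the direction in which the jaws open and shut (so a half turn about z gives the same grasp; the last joint's range is limited). The gripper opens to 88 mm and grips with 3 to 60 N. Pads are 20 mm wide; open, the fingers measure 115 mm over their backs; the gripper's body (75 mm by 178 mm) begins 61 mm behind the grasp point.
Start: joints at [1.164, 0.091, 1.231, -0, 1.82, -0.057], TCP at [0.206, 0.564, 0.223] pointing down, gripper open.
Joint ranges: [-2.87, 2.87], [-0.86, 2.18], [0.17, 2.46], [-1.51, 4.65], [0.06, 2.69], [-2.65, 2.65]. Speed limits (rad/s): [2.57, 2.57, 3.01, 3.14, 3.14, 3.14].

INTERFACE

Orientations are given as a 3x3 rotation matrix whose columns are the frame's x, y, z axes.
In Python, from bench import manip, optics, finder gives the robot as it stands.
- The arm moves only by the shell command python3 -m jog 'ROWS' [FORCE]. ROWS is JSON, a list of rows, each an object of numbers: "x", "y", "z": the shift along the tool's x, y, z in cm; "wx", "wy", "wz": the turn, a rotation vector about the tool's x, y, z in degrees; "claw": the finger opening in cm, from 0 to 8.78. In form: [{"x": .., "y": .., "z": .., "wx": .., "wy": .., "wz": .., "claw": ..}, ...]. A call has 1 to 10 rows; each row shifts and turns the commanded pose from where the row before left it, along the tool's axes as they then stand; what a row does not reach is not made up. A row lasts 1/12 s, in which the tool goes at most 41.7 mm and 7.16 degrees, less where a joint would pass 70% of its speed; a pose out of reach is approached as far as the arm can. A call is refused whole if a number of a shift passes 4.17 or a number of a turn 7.16, either way. A call with a gripper value outside its range is refused whole. The fingers move at their own pace and stop on an object; FORCE is the grip in N (left out, the last holds). Time passes only in rows, so rows that do not move let the fingers close. It gives the time, the measured TCP pose, the force and the opening at its end, in the units of the state.
- manip.get_obs(): the state, without advancing time (a new reading comes with each control period).
- optics.capture(name): name is "scene" or "side" or "wrist"; returns the picture (480x640x3 uint8, red, green, blue); there is no depth.
- optics.get_calibration(name): a dict with "camera_matrix" (3x3 intrinsics, pixels), "distortion" ([k1, k2, p1, p2, k3] as OpenCV has them; the pictures are not rectified), "R" (3x3) and "t" (3): a world point X has camera coordinates R X + t. Camera axes: x right, y down, z forward; pixel columns grow to the right and rows downward; lengths in m; the calibration is good to about 2 mm. A picture is of the moment at which its call begins: read the wrist's pose just before it. get_calibration takes no time and is no camera call; for the wrist camera it gives the pose at the moment of the call.
- manip.close_job(): hands the job in, once; it reports no verdict.
Trained networks look in the newest picture that a camera, given by its name, has taken for a name from the list of things; names that differ only in an ending like _2 or _b are one class to them, and where a whole thing is asked for, a point or a joint stands for the part that bears it (a point fixed in the world has none). Each returns a list of dicts, best first, with "p" (0 to 1); they miss things now and then, are a little off and sometimes report something else, mostly with a low value. They report only what shows in the picture. A call takes as long as a camera call. They do not tell look-alikes from the thing itself.
- finder.spot_in(camera, thing): "bbox" ([left, top, width, height] in pixels, round what is visible of it).
The state is a dict: "t": time; "joint_pos": joint angles; "dq": joint speeds; "effort": joint torques, N m; "ee_pos": TCP position; "orientation": TCP orientation; "ft_force": force on the tool from outside, world axes, zero at the start; "ft_torque": the same for the moment, N m; "gripper_width": finger opening in m.
Only numpy, scipy, OpenCV 4.12 (cv2) and the standard library are available. Lean on these libraries where they do the work, as an engineer would, in place of code of your own. Each camera call takes 0.05 s, during which the arm holds its last target.

TASK

Label the grey cash box, the one with the carrying handle, on two sides: push one of its long sides squarely into the middle of the label applicator's spring bar until the bar goes right in, then turn the box a quarter turn and push one of its short ends into the bar in the same way. Finish by drawing the box back clear of the bar and leaving it standing on the table right in front of the applicator with that end still facing the bar. Leave the plain tin without a handle where it is.

Things in the scene. Friction and masses are not known exactly. Their poses are not given: they have to be found in the camera images.
- cashbox_centre (a point): Middle of the grey steel cash box, 30 mm above its underside; z up. Loose, 0.3-0.65 kg; 125 mm long (x), 95 wide (y), 60 high to the lid. On the lid's middle a black handle: grip bar along x, 80 mm long, 14 thick (y), 78 to 102 mm above the underside, on two legs; only it is narrow enough to grasp. Long sides face +-y, short ends +-x; either of each will do.
- bar_face (a point): Middle of the bar's front face when out, 30 mm above the table; fixed when the bar moves. x: level, into the applicator (push direction); y: along the bar; z up. Steel bar 70 mm wide, 15 to 45 mm above the table. Applicator: grey desktop machine, fixed, 190 mm wide; casing 70 mm high from 24 mm behind the face, label roll up to 123 mm high from 105 mm behind it.
- press_bar (a joint): How far the spring bar is pushed in, m: 0 out, 0.012 at its stop. A label is set once it is past 0.007. It takes 1.5 N to start and 4.5 N to push right in, and springs back out.
- tin: Plain grey steel tin without a handle, 120 x 92 x 55 mm, loose; origin at the centre of its underside. A bystander: it and the cash box may stand in each other's place.
Things that resemble listed ones, but are neither listed nor needed, are in the scene too. Leave any blue or red look-alike of the part that bears cashbox_centre alone.

How it is judged:
On the way, in this order (a step that is already met when the one before it is completed fails the run):
1. A long side of the cash box is pushed into the bar: bar more than 7 mm in, face square to 11 degrees, box centred to 20 mm (value of joint press_bar above 0.007 m and angle between the y axis of cashbox_centre and the x axis of bar_face, either way round below 0.2 rad and x of cashbox_centre in the frame of bar_face between -0.0535 and -0.0295 m and y of cashbox_centre in the frame of bar_face between -0.02 and 0.02 m and angle between cashbox_centre's own z axis and vertical below 0.2 rad), for 0.1 s.
2. After a quarter turn, a short end of the cash box is pushed into the bar: bar more than 7 mm in, face square to 11 degrees, box centred to 20 mm (value of joint press_bar above 0.007 m and angle between the x axis of cashbox_centre and the x axis of bar_face, either way round below 0.2 rad and x of cashbox_centre in the frame of bar_face between -0.0685 and -0.0445 m and y of cashbox_centre in the frame of bar_face between -0.02 and 0.02 m and angle between cashbox_centre's own z axis and vertical below 0.2 rad), for 0.1 s.
At the end, for the whole second after the job is handed in: The bar is out again (under 3 mm in); the cash box stands upright, released and still on the table before the bar, its middle at most 260 mm from the bar face and within 60 mm to either side, a short end facing the bar to within 20 degrees (value of joint press_bar below 0.003 m and angle between the x axis of cashbox_centre and the x axis of bar_face, either way round below 0.35 rad and angle between cashbox_centre's own z axis and vertical below 0.1 rad and height (world z) of cashbox_centre below 0.036 m and x of cashbox_centre in the frame of bar_face between -0.26 and -0.0625 m and y of cashbox_centre in the frame of bar_face between -0.06 and 0.06 m and linear speed of cashbox below 0.01 m/s); the robot touches nothing.
It fails at once if The plain tin is moved by more than 20 mm (distance of tin from where it was at the start of the episode above 0.02 m).
It also fails if it takes over 54 s, if anything falls off the work surface, if the arm or the gripper's body presses on something with over 40 N, if the wrist force passes 120 N, or if a joint passes its speed limit or range.

## Working session

There is one attempt and no reset: what is moved stays moved. The work goes in short steps, Python scripts to look and compute and a shell command to move; the robot and the scene stay as the last step left them, time stands still between calls to the robot, and variables do not carry over. Pictures are saved under pics/ and viewed, and the job is handed in when it is done.

```bash
mkdir -p pics; ls; cat > h.py <<'E'
import numpy as np, cv2
from bench import manip, optics, finder
def px2plane(name,u,v,z,cal=None):
    c=cal or optics.get_calibration(name)
    K=np.array(c["camera_matrix"]);d=np.array(c["distortion"]);R=np.array(c["R"]);t=np.array(c["t"])
    p=cv2.undistortPoints(np.array([[[u,v]]],float),K,d)[0,0]
    r=R.T@np.array([p[0],p[1],1]);o=-R.T@t
    return o+r*(z-o[2])/r[2]
def proj(name,X,cal=None):
    c=cal or optics.get_calibration(name)
    return cv2.projectPoints(np.array(X,float).reshape(-1,3),cv2.Rodrigues(np.array(c["R"]))[0],np.array(c["t"]),np.array(c["camera_matrix"]),np.array(c["distortion"]))[0][:,0]
def snap(name,fn):
    im=optics.capture(name);cv2.imwrite("pics/"+fn,im[:,:,::-1]);return im
E
python3 - <<'E'
from h import *
o=manip.get_obs();print(o,manip.grip_depth)
for n in ["scene","side","wrist"]:
    snap(n,n+"0.png")
    for th in ["cashbox_centre","tin","press_bar"]:
        print(n,th,[(r["p"],np.round(r["bbox"])) for r in finder.spot_in(n,th)])
E
```

```text
pics
{'t': 0.0, 'joint_pos': array([ 1.16430911e+00,  9.18283529e-02,  1.23186691e+00,  1.30604173e-05,
        1.81978891e+00, -5.67131026e-02]), 'dq': array([-2.00079827e-05,  9.31085390e-04, -8.11380262e-04, -5.89163802e-04,
       -7.15653568e-04, -1.32156177e-03]), 'effort': array([ 6.86271378e-04, -4.46445322e+01, -4.06448936e+01,  7.01820944e-02,
        2.89696909e-02, -1.08027186e-04]), 'ee_pos': array([0.20550072, 0.5633999 , 0.22153586]), 'orientation': array([[-9.39451199e-01,  3.42681876e-01, -7.59505620e-04],
       [ 3.42682696e-01,  9.39449609e-01, -1.73238631e-03],
       [ 1.19859868e-04, -1.88776183e-03, -9.99998211e-01]]), 'ft_force': array([0.80638378, 0.13069696, 0.03388622]), 'ft_torque': array([-0.01377052,  0.01798917,  0.00331553]), 'gripper_width': 0.08803266814854319} 0.0187
scene cashbox_centre [(0.88, array([331.,  96.,  44.,  56.])), (0.87, array([250., 134.,  67.,  58.])), (0.85, array([161., 290.,  78.,  88.])), (0.73, array([329., 161.,  49.,  64.]))]
scene tin [(0.6, array([262., 244.,  78.,  72.]))]
scene press_bar [(0.64, array([330., 410.,  28.,  47.]))]
side cashbox_centre [(0.98, array([348., 330.,  81.,  71.])), (0.76, array([168., 212.,  53.,  69.])), (0.73, array([147., 164.,  69.,  52.])), (0.71, array([239., 193.,  68.,  58.]))]
side tin []
side press_bar [(0.58, array([504., 286.,  35.,  28.]))]
wrist cashbox_centre [(0.95, array([280., 267., 148., 155.])), (0.7, array([ 63., 277., 133., 117.])), (0.69, array([166., 405.,  75.,  34.]))]
wrist tin []
wrist press_bar []
```

View pics/scene0.png

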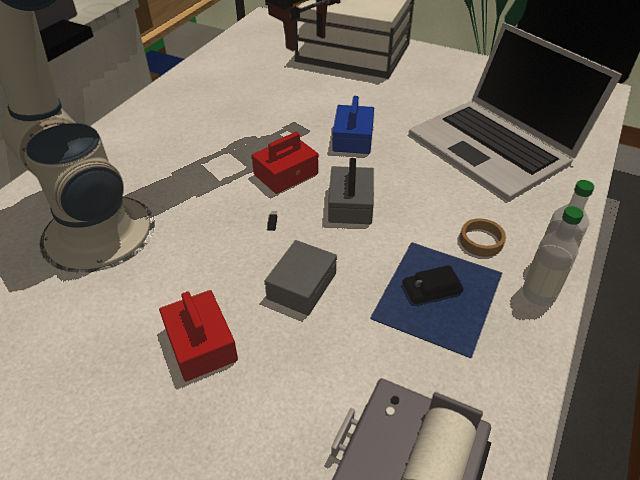

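View pics/side0.png

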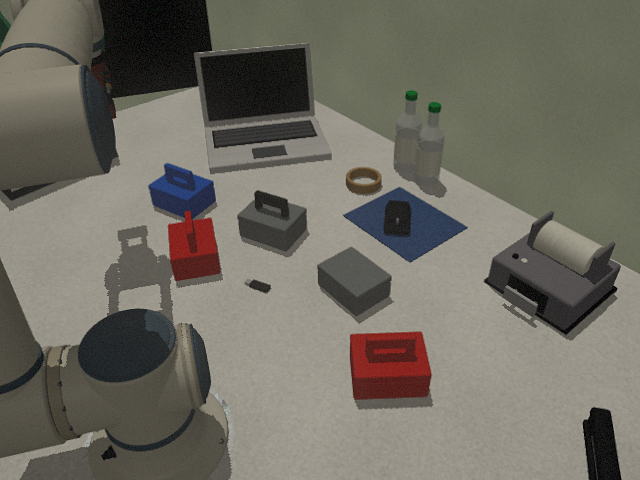

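View pics/wrist0.png

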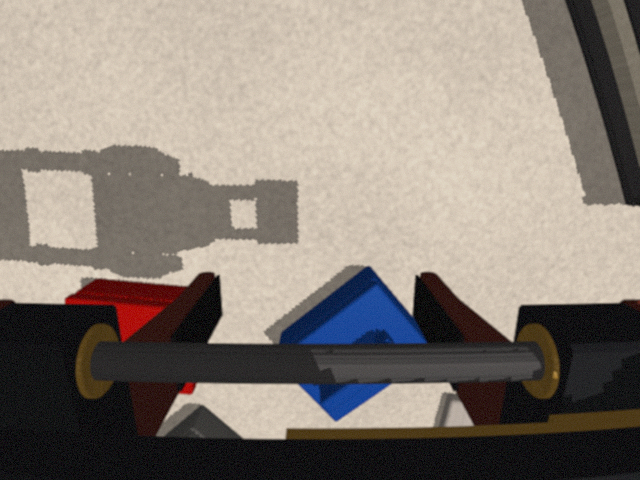

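Scene candidates:
- Blue box with handle at (353,127).
- Red boxes at (285,163) and (198,333).
- Plain grey tin at (300,277), no handle.
- Grey box with a black handle at (352,193), seen at (272,220) in the side view. This one fits the description.

The applicator bar is at scene (343,435) and side (521,300). I'll check these in enlarged crops.

```bash
python3 - <<'E'
import cv2,numpy as np
a=cv2.imread("pics/scene0.png");b=cv2.imread("pics/side0.png")
f=lambda im,x,y,w,h:cv2.resize(im[y:y+h,x:x+w],(400,300),interpolation=cv2.INTER_CUBIC)
out=np.vstack([np.hstack([f(a,300,150,100,75),f(b,222,180,100,75)]),np.hstack([f(a,300,390,120,90),f(b,480,245,100,75)])])
cv2.imwrite("pics/crop1.png",out)
E
```

```text
(no output)
```

View pics/crop1.png

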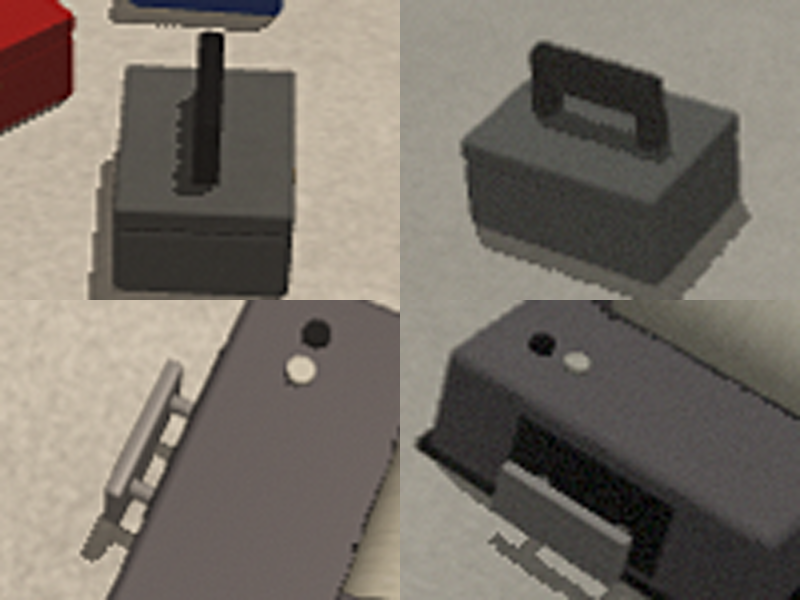

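The crop confirms it: grey box, black handle. Now to triangulate the corners.

```bash
python3 - <<'E'
from h import *
S=lambda n,l,z:np.array([px2plane(n,u,v,z) for u,v in l])
A=S("scene",[(331.25,166.5),(373.75,167.5),(373,203.75),(328.2,203)],.06);print("box scene\n",A.round(4),[np.linalg.norm(A[i]-A[i-1]).round(4) for i in range(4)],A.mean(0).round(4))
B=S("side",[(237.75,215.75),(285.75,230.75),(306.5,208)],.06);print("box side\n",B.round(4),np.linalg.norm(B[0]-B[1]),np.linalg.norm(B[2]-B[1]),((B[0]+B[2])/2).round(4))
# handle top ends z=.102
H=S("scene",[(352.5,158.5),(351,184)],.102);print("handle",H.round(4))
H=S("side",[(357,191),(387,199)],.102)
T=S("scene",[(296,243),(336,260),(307,292),(265,279)],.055);print("tin",T.round(4),[np.linalg.norm(T[i]-T[i-1]).round(4) for i in range(4)],T.mean(0))
b=S("scene",[(350.4,409.5),(332.1,447.6)],.045);c=S("side",[(505,286.25),(537.5,305.75)],.045)
for q in(b,c):
  d=q[1]-q[0];print("bar",q.round(4),np.linalg.norm(d).round(4),q.mean(0).round(4),"dir",np.degrees(np.arctan2(d[1],d[0])))
c=S("side",[(503.75,296.25),(537,313.75)],.015);d=c[1]-c[0];print(c.round(4),c.mean(0),np.degrees(np.arctan2(d[1],d[0])))
for n in("scene","side"):
  c=optics.get_calibration(n);print(n,-np.array(c["R"]).T@c["t"])
# other things
print("redfront",S("scene",[(163,315),(215,291),(237,347),(182,365)],.06).round(3))
print("redback",S("scene",[(252,160),(298,140),(318,154),(272,176)],.06).round(3))
print("blue",S("scene",[(335,107),(373,107),(371,140),(333,137)],.06).round(3))
E
```

```text
box scene
 [[0.3768 0.3521 0.06  ]
 [0.4633 0.391  0.06  ]
 [0.5094 0.2773 0.06  ]
 [0.425  0.238  0.06  ]] [np.float64(0.1238), np.float64(0.0949), np.float64(0.1226), np.float64(0.0931)] [0.4436 0.3146 0.06  ]
box side
 [[0.3745 0.3495 0.06  ]
 [0.4236 0.2387 0.06  ]
 [0.5078 0.2757 0.06  ]] 0.12117771319803712 0.092029134446366 [0.4412 0.3126 0.06  ]
handle [[0.429  0.3481 0.102 ]
 [0.4617 0.2683 0.102 ]]
tin [[0.4183 0.1095 0.055 ]
 [0.5073 0.1034 0.055 ]
 [0.4945 0.0099 0.055 ]
 [0.4116 0.0029 0.055 ]] [np.float64(0.1068), np.float64(0.0893), np.float64(0.0944), np.float64(0.0832)] [0.45792869 0.05640967 0.055     ]
bar [[ 0.6562 -0.1575  0.045 ]
 [ 0.6571 -0.2232  0.045 ]] 0.0657 [ 0.6566 -0.1903  0.045 ] dir -89.1893543677018
bar [[ 0.6538 -0.1537  0.045 ]
 [ 0.657  -0.2243  0.045 ]] 0.0707 [ 0.6554 -0.189   0.045 ] dir -87.40657694613735
[[ 0.6591 -0.1537  0.015 ]
 [ 0.6688 -0.223   0.015 ]] [ 0.66394861 -0.18834394  0.015     ] -82.06081310340579
scene [ 0.80507987 -0.54952929  0.82631732]
side [-0.11175463 -0.55518469  0.79927995]
redfront [[ 0.3   -0.148  0.06 ]
 [ 0.349 -0.065  0.06 ]
 [ 0.448 -0.147  0.06 ]
 [ 0.389 -0.214  0.06 ]]
redback [[0.206 0.294 0.06 ]
 [0.262 0.409 0.06 ]
 [0.329 0.381 0.06 ]
 [0.275 0.264 0.06 ]]
blue [[0.278 0.578 0.06 ]
 [0.364 0.621 0.06 ]
 [0.417 0.486 0.06 ]
 [0.331 0.457 0.06 ]]
```

```bash
python3 -m jog '[{"x":-3.08,"y":-1.54},{"x":-3.08,"y":-1.54},{"x":-3.08,"y":-1.54},{"x":-3.08,"y":-1.54},{"x":-3.08,"y":-1.54},{"x":-3.08,"y":-1.54},{"x":-3.08,"y":-1.54},{"x":-3.08,"y":-1.54},{"x":-3.08,"y":-1.54},{"x":-3.08,"y":-1.54}]' 40 && python3 -m jog '[{"wz":6.8},{"wz":6.8},{"wz":6.8},{"wz":6.8},{"wz":6.8},{"wz":6.8},{"wz":6.8},{"x":0},{"x":0}]'
python3 - <<'E'
from h import *
o=manip.get_obs();R=o["orientation"];print(o["t"],o["ee_pos"],np.degrees(np.arctan2(R[1,1],R[0,1])))
snap("wrist","wrist1.png")
S=lambda n,l,z:np.array([px2plane(n,u,v,z) for u,v in l])
for n,l,z in [("scene",[(380,380),(333,480)],.07),("side",[(493,258),(572.5,306)],.07),("side",[(486,282),(566,331)],.005)]:
  q=S(n,l,z);d=q[1]-q[0];print(n,q.round(4),np.degrees(np.arctan2(d[1],d[0])))
E
```

```text
0.6 [0.20564301 0.5636839  0.22263385] 69.95848634739524
scene [[ 0.6812 -0.1054  0.07  ]
 [ 0.6822 -0.273   0.07  ]] -89.68139843415662
side [[ 0.6762 -0.1024  0.07  ]
 [ 0.6788 -0.2758  0.07  ]] -89.13359783312686
side [[ 0.675  -0.1     0.005 ]
 [ 0.6825 -0.2793  0.005 ]] -87.62449485324925$[0]: bad value
```

View pics/wrist1.png

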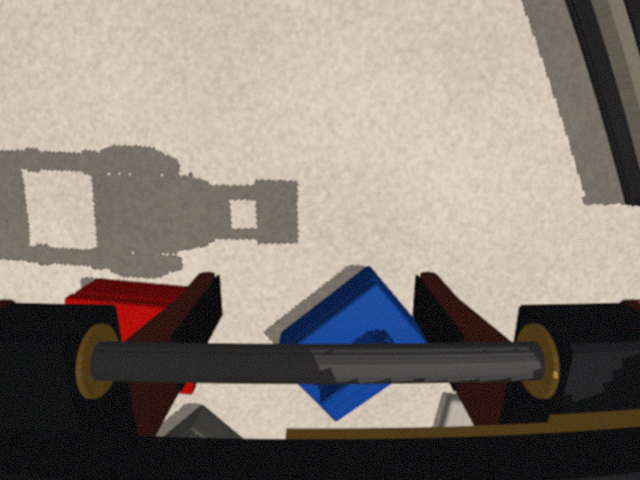

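The call was refused, so rows probably need every key. Resending with full rows.

```bash
python3 -m jog '[{"x":-3.08,"y":-1.54,"z":0,"wx":0,"wy":0,"wz":0,"claw":8.7},{"x":-3.08,"y":-1.54,"z":0,"wx":0,"wy":0,"wz":0,"claw":8.7},{"x":-3.08,"y":-1.54,"z":0,"wx":0,"wy":0,"wz":0,"claw":8.7},{"x":-3.08,"y":-1.54,"z":0,"wx":0,"wy":0,"wz":0,"claw":8.7},{"x":-3.08,"y":-1.54,"z":0,"wx":0,"wy":0,"wz":0,"claw":8.7},{"x":-3.08,"y":-1.54,"z":0,"wx":0,"wy":0,"wz":0,"claw":8.7},{"x":-3.08,"y":-1.54,"z":0,"wx":0,"wy":0,"wz":0,"claw":8.7},{"x":-3.08,"y":-1.54,"z":0,"wx":0,"wy":0,"wz":0,"claw":8.7},{"x":-3.08,"y":-1.54,"z":0,"wx":0,"wy":0,"wz":0,"claw":8.7},{"x":-3.08,"y":-1.54,"z":0,"wx":0,"wy":0,"wz":0,"claw":8.7}]' 40 && python3 -m jog '[{"x":0,"y":0,"z":0,"wx":0,"wy":0,"wz":6.8,"claw":8.7},{"x":0,"y":0,"z":0,"wx":0,"wy":0,"wz":6.8,"claw":8.7},{"x":0,"y":0,"z":0,"wx":0,"wy":0,"wz":6.8,"claw":8.7},{"x":0,"y":0,"z":0,"wx":0,"wy":0,"wz":6.8,"claw":8.7},{"x":0,"y":0,"z":0,"wx":0,"wy":0,"wz":6.8,"claw":8.7},{"x":0,"y":0,"z":0,"wx":0,"wy":0,"wz":6.8,"claw":8.7},{"x":0,"y":0,"z":0,"wx":0,"wy":0,"wz":6.8,"claw":8.7},{"x":0,"y":0,"z":0,"wx":0,"wy":0,"wz":0,"claw":8.7},{"x":0,"y":0,"z":0,"wx":0,"wy":0,"wz":0,"claw":8.7}]'
python3 - <<'E'
from h import *
o=manip.get_obs();R=o["orientation"];print(o["t"],o["ee_pos"],np.degrees(np.arctan2(R[1,1],R[0,1])),o["joint_pos"])
snap("wrist","wrist2.png")
E
```

```text
t: 1.48
ee_pos: [0.4431, 0.312, 0.2229]
orientation: [[-0.939, 0.343, 0.001], [0.343, 0.939, 0.0], [-0.0, 0.0, -1.0]]
ft_force: [0.0, 0.1, 0.8]
gripper_width: 0.0867
t: 2.23
ee_pos: [0.4422, 0.3135, 0.2227]
orientation: [[-0.384, 0.923, 0.0], [0.923, 0.384, 0.0], [0.0, 0.0, -1.0]]
ft_force: [0.1, 0.3, 0.2]
gripper_width: 0.087
2.2333 [0.44219841 0.31346942 0.22272849] 22.564859551887274 [ 5.53889812e-01 -6.52503653e-02  1.38820910e+00  1.44955371e-05
  1.81846969e+00  1.60062269e-01]
```

View pics/wrist2.png

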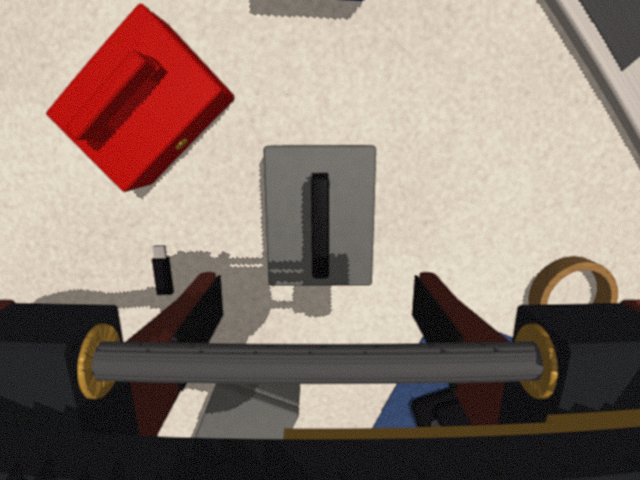

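The wrist view shows the grey box with its lid corners at (264,147), (376,146), (372,284) and (267,284). The handle runs along column 320, aligned with the jaws' centre.

```bash
python3 - <<'E'
from h import *
o=manip.get_obs();R=o["orientation"];p=o["ee_pos"]
q=np.array([px2plane("wrist",u,v,.06) for u,v in [(264,147),(376,146),(373,284),(266.5,284)]])
c=q.mean(0);d=q[3]-q[0]+q[2]-q[1];print(q.round(4),c,np.degrees(np.arctan2(d[1],d[0])),"tool delta",R.T@(c-p))
h=np.array([px2plane("wrist",u,v,.102) for u,v in [(320,174),(320.5,277)]]);print(h, R.T@(h.mean(0)-p))
E
```

```text
[[0.3767 0.3547 0.06  ]
 [0.4618 0.391  0.06  ]
 [0.5099 0.2798 0.06  ]
 [0.4212 0.2429 0.06  ]] [0.44240731 0.31710648 0.06      ] -67.44295732494433 tool delta [0.00326459 0.00159372 0.1626959 ]
[[0.42644492 0.35499839 0.102     ]
 [0.45743098 0.28179086 0.102     ]] [0.00463618 0.00165852 0.12069597]
```

```bash
python3 -m jog '[{"x":0.25,"y":0.1,"z":3.5,"wx":0,"wy":0,"wz":0,"claw":8.7},{"x":0,"y":0,"z":3.5,"wx":0,"wy":0,"wz":0,"claw":8.7},{"x":0,"y":0,"z":3.5,"wx":0,"wy":0,"wz":0,"claw":8.7},{"x":0,"y":0,"z":2.5,"wx":0,"wy":0,"wz":0,"claw":8.7},{"x":0,"y":0,"z":1.5,"wx":0,"wy":0,"wz":0,"claw":8.7},{"x":0,"y":0,"z":0.6,"wx":0,"wy":0,"wz":0,"claw":8.7},{"x":0,"y":0,"z":0,"wx":0,"wy":0,"wz":0,"claw":8.7}]' 40 && python3 -m jog '[{"x":0,"y":0,"z":0,"wx":0,"wy":0,"wz":0,"claw":0},{"x":0,"y":0,"z":0,"wx":0,"wy":0,"wz":0,"claw":0},{"x":0,"y":0,"z":0,"wx":0,"wy":0,"wz":0,"claw":0},{"x":0,"y":0,"z":0,"wx":0,"wy":0,"wz":0,"claw":0},{"x":0,"y":0,"z":0,"wx":0,"wy":0,"wz":0,"claw":0},{"x":0,"y":0,"z":0,"wx":0,"wy":0,"wz":0,"claw":0},{"x":0,"y":0,"z":0,"wx":0,"wy":0,"wz":0,"claw":0},{"x":0,"y":0,"z":0,"wx":0,"wy":0,"wz":0,"claw":0},{"x":0,"y":0,"z":0,"wx":0,"wy":0,"wz":0,"claw":0},{"x":0,"y":0,"z":0,"wx":0,"wy":0,"wz":0,"claw":0}]' 40
```

```text
t: 2.87
ee_pos: [0.4413, 0.3156, 0.0699]
orientation: [[-0.382, 0.924, -0.003], [0.924, 0.382, -0.002], [-0.001, -0.003, -1.0]]
ft_force: [-0.3, 0.6, -0.0]
gripper_width: 0.0872
t: 3.7
ee_pos: [0.4421, 0.3161, 0.0716]
orientation: [[-0.38, 0.925, -0.0], [0.925, 0.38, -0.0], [-0.0, -0.0, -1.0]]
ft_force: [-0.4, -0.2, 0.3]
gripper_width: 0.0239
```

```bash
python3 -m jog '[{"x":0,"y":0,"z":0,"wx":0,"wy":0,"wz":0,"claw":0},{"x":0,"y":0,"z":0,"wx":0,"wy":0,"wz":0,"claw":0},{"x":0,"y":0,"z":0,"wx":0,"wy":0,"wz":0,"claw":0},{"x":0,"y":0,"z":0,"wx":0,"wy":0,"wz":0,"claw":0}]' 40 && python3 -m jog '[{"x":0,"y":0,"z":-1,"wx":0,"wy":0,"wz":0,"claw":0},{"x":0,"y":0,"z":-2,"wx":0,"wy":0,"wz":0,"claw":0},{"x":0,"y":0,"z":-3,"wx":0,"wy":0,"wz":0,"claw":0},{"x":0,"y":0,"z":-3,"wx":0,"wy":0,"wz":0,"claw":0},{"x":0,"y":0,"z":-2,"wx":0,"wy":0,"wz":0,"claw":0},{"x":0,"y":0,"z":0,"wx":0,"wy":0,"wz":0,"claw":0}]' 40
```

```text
t: 4.03
ee_pos: [0.4423, 0.3162, 0.0716]
orientation: [[-0.38, 0.925, 0.0], [0.925, 0.38, 0.0], [-0.0, 0.0, -1.0]]
ft_force: [1.4, 0.9, -1.6]
gripper_width: 0.0136
t: 4.53
ee_pos: [0.4434, 0.317, 0.1873]
orientation: [[-0.38, 0.925, 0.006], [0.925, 0.38, 0.004], [0.001, 0.007, -1.0]]
ft_force: [1.1, 0.7, -3.6]
gripper_width: 0.0135
```

```bash
python3 -m jog '[{"x":0,"y":0,"z":0,"wx":0,"wy":0,"wz":5.35,"claw":0},{"x":0,"y":0,"z":0,"wx":0,"wy":0,"wz":5.35,"claw":0},{"x":0,"y":0,"z":0,"wx":0,"wy":0,"wz":5.35,"claw":0},{"x":0,"y":0,"z":0,"wx":0,"wy":0,"wz":5.35,"claw":0}]' 40 && python3 -m jog '[{"x":-1.5,"y":0.9,"z":0,"wx":0,"wy":0,"wz":0,"claw":0},{"x":-3.2,"y":0.9,"z":0,"wx":0,"wy":0,"wz":0,"claw":0},{"x":-3.2,"y":0.9,"z":0,"wx":0,"wy":0,"wz":0,"claw":0},{"x":-3.2,"y":0.9,"z":0,"wx":0,"wy":0,"wz":0,"claw":0},{"x":-3.2,"y":0.9,"z":0,"wx":0,"wy":0,"wz":0,"claw":0},{"x":-3.2,"y":0.9,"z":0,"wx":0,"wy":0,"wz":0,"claw":0},{"x":-3.2,"y":0.9,"z":0,"wx":0,"wy":0,"wz":0,"claw":0},{"x":-3.2,"y":0.9,"z":0,"wx":0,"wy":0,"wz":0,"claw":0},{"x":-3.2,"y":0.9,"z":0,"wx":0,"wy":0,"wz":0,"claw":0},{"x":-3.2,"y":0.9,"z":0,"wx":0,"wy":0,"wz":0,"claw":0}]' 40 && python3 -m jog '[{"x":-3.2,"y":0.5,"z":0,"wx":0,"wy":0,"wz":0,"claw":0},{"x":-3.2,"y":0.5,"z":0,"wx":0,"wy":0,"wz":0,"claw":0},{"x":-3.2,"y":0.5,"z":0,"wx":0,"wy":0,"wz":0,"claw":0},{"x":-3.2,"y":0.5,"z":0,"wx":0,"wy":0,"wz":0,"claw":0},{"x":-3.2,"y":0.5,"z":0,"wx":0,"wy":0,"wz":0,"claw":0},{"x":-3.2,"y":0.5,"z":0,"wx":0,"wy":0,"wz":0,"claw":0},{"x":-1.0,"y":0,"z":0,"wx":0,"wy":0,"wz":0,"claw":0},{"x":0,"y":0,"z":0,"wx":0,"wy":0,"wz":0,"claw":0},{"x":0,"y":0,"z":0,"wx":0,"wy":0,"wz":0,"claw":0}]' 40
python3 - <<'E'
from h import *
snap("scene","s3.png");snap("side","d3.png")
a=cv2.imread("pics/s3.png")[200:480,240:520];b=cv2.imread("pics/d3.png")[140:420,340:620]
cv2.imwrite("pics/c3.png",cv2.resize(np.hstack([a,b]),(800,400)))
E
```

```text
t: 4.87
ee_pos: [0.4413, 0.3156, 0.1791]
orientation: [[-0.012, 1.0, -0.004], [1.0, 0.012, -0.002], [-0.002, -0.004, -1.0]]
ft_force: [0.6, -0.1, -4.9]
gripper_width: 0.0139
t: 5.7
ee_pos: [0.5365, 0.0131, 0.1792]
orientation: [[-0.017, 1.0, -0.004], [1.0, 0.017, 0.0], [0.0, -0.004, -1.0]]
ft_force: [0.4, 0.6, -4.7]
gripper_width: 0.014
t: 6.45
ee_pos: [0.5698, -0.1866, 0.1795]
orientation: [[-0.016, 1.0, -0.003], [1.0, 0.016, 0.002], [0.002, -0.003, -1.0]]
ft_force: [-0.2, 1.2, -4.6]
gripper_width: 0.0139
```

View pics/c3.png

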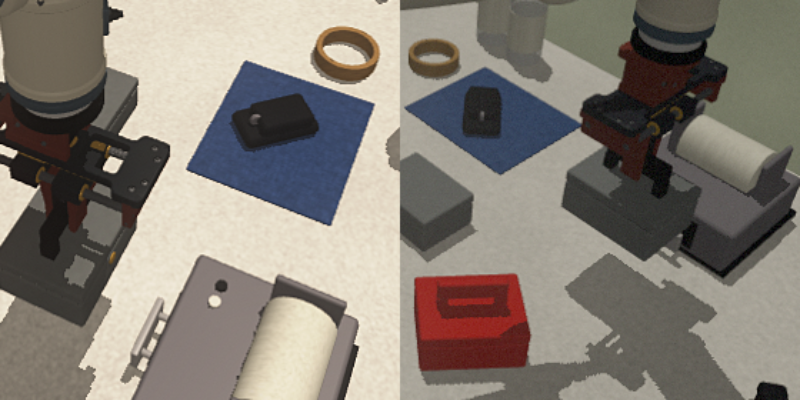

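```bash
python3 -m jog '[{"x":-0.3,"y":0,"z":2,"wx":0,"wy":0,"wz":0,"claw":0},{"x":0,"y":0,"z":3,"wx":0,"wy":0,"wz":0,"claw":0},{"x":0,"y":0,"z":3,"wx":0,"wy":0,"wz":0,"claw":0},{"x":0,"y":0,"z":1.5,"wx":0,"wy":0,"wz":0,"claw":0},{"x":0,"y":0,"z":0.8,"wx":0,"wy":0,"wz":0,"claw":0},{"x":0,"y":0,"z":0,"wx":0,"wy":0,"wz":0,"claw":0},{"x":0,"y":0,"z":0,"wx":0,"wy":0,"wz":0,"claw":0}]' 40 && python3 -m jog '[{"x":0,"y":0.8,"z":0,"wx":0,"wy":0,"wz":0,"claw":0},{"x":0,"y":0.8,"z":0,"wx":0,"wy":0,"wz":0,"claw":0},{"x":0,"y":0.8,"z":0,"wx":0,"wy":0,"wz":0,"claw":0},{"x":0,"y":0.6,"z":0,"wx":0,"wy":0,"wz":0,"claw":0},{"x":0,"y":0,"z":0,"wx":0,"wy":0,"wz":0,"claw":0},{"x":0,"y":0,"z":0,"wx":0,"wy":0,"wz":0,"claw":0}]' 40
python3 - <<'E'
from h import *
snap("scene","s4.png");snap("side","d4.png")
a=cv2.imread("pics/s4.png")[280:480,260:460];b=cv2.imread("pics/d4.png")[200:400,400:600]
cv2.imwrite("pics/c4.png",cv2.resize(np.hstack([a,b]),(800,400)))
E
```

```text
t: 7.13
ee_pos: [0.571, -0.189, 0.0794]
orientation: [[-0.018, 1.0, 0.001], [1.0, 0.018, -0.0], [-0.0, 0.001, -1.0]]
ft_force: [-0.1, 0.4, -4.7]
gripper_width: 0.014
t: 7.63
ee_pos: [0.6011, -0.1892, 0.0785]
orientation: [[-0.017, 1.0, -0.0], [1.0, 0.017, 0.0], [0.0, -0.0, -1.0]]
ft_force: [-0.5, 0.1, -4.6]
gripper_width: 0.0137
```

View pics/c4.png

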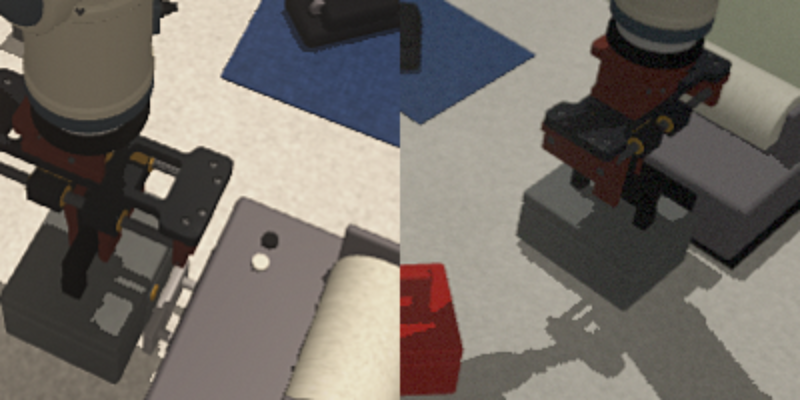

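The box is just short of the bar, square and centred (box front edge near crop (150,300)). I'll push in small steps and watch the force.

```bash
python3 -m jog '[{"x":0,"y":0.4,"z":0,"wx":0,"wy":0,"wz":0,"claw":0},{"x":0,"y":0.4,"z":0,"wx":0,"wy":0,"wz":0,"claw":0},{"x":0,"y":0,"z":0,"wx":0,"wy":0,"wz":0,"claw":0},{"x":0,"y":0,"z":0,"wx":0,"wy":0,"wz":0,"claw":0}]' 40 && python3 -m jog '[{"x":0,"y":0.3,"z":0,"wx":0,"wy":0,"wz":0,"claw":0},{"x":0,"y":0,"z":0,"wx":0,"wy":0,"wz":0,"claw":0},{"x":0,"y":0,"z":0,"wx":0,"wy":0,"wz":0,"claw":0}]' 40 && python3 -m jog '[{"x":0,"y":0.3,"z":0,"wx":0,"wy":0,"wz":0,"claw":0},{"x":0,"y":0,"z":0,"wx":0,"wy":0,"wz":0,"claw":0},{"x":0,"y":0,"z":0,"wx":0,"wy":0,"wz":0,"claw":0}]' 40
```

```text
t: 8.07
ee_pos: [0.6084, -0.1892, 0.0785]
orientation: [[-0.017, 1.0, -0.001], [1.0, 0.017, 0.0], [0.0, -0.001, -1.0]]
ft_force: [-0.7, 0.6, -3.9]
gripper_width: 0.0138
t: 8.32
ee_pos: [0.6115, -0.1891, 0.0785]
orientation: [[-0.017, 1.0, -0.001], [1.0, 0.017, 0.0], [0.0, -0.001, -1.0]]
ft_force: [-2.2, 0.8, -4.9]
gripper_width: 0.0141
t: 8.57
ee_pos: [0.6145, -0.1891, 0.0785]
orientation: [[-0.017, 1.0, -0.001], [1.0, 0.017, 0.0], [0.0, -0.001, -1.0]]
ft_force: [-3.5, 0.6, -5.0]
gripper_width: 0.014
```

```bash
python3 -m jog '[{"x":0,"y":0.3,"z":0,"wx":0,"wy":0,"wz":0,"claw":0},{"x":0,"y":0,"z":0,"wx":0,"wy":0,"wz":0,"claw":0},{"x":0,"y":0,"z":0,"wx":0,"wy":0,"wz":0,"claw":0}]' 40 && python3 -m jog '[{"x":0,"y":0.3,"z":0,"wx":0,"wy":0,"wz":0,"claw":0},{"x":0,"y":0,"z":0,"wx":0,"wy":0,"wz":0,"claw":0},{"x":0,"y":0,"z":0,"wx":0,"wy":0,"wz":0,"claw":0}]' 40 && python3 -m jog '[{"x":0,"y":0.3,"z":0,"wx":0,"wy":0,"wz":0,"claw":0},{"x":0,"y":0,"z":0,"wx":0,"wy":0,"wz":0,"claw":0},{"x":0,"y":0,"z":0,"wx":0,"wy":0,"wz":0,"claw":0}]' 40
```

```text
t: 8.82
ee_pos: [0.6175, -0.189, 0.0785]
orientation: [[-0.017, 1.0, -0.001], [1.0, 0.017, 0.0], [0.0, -0.001, -1.0]]
ft_force: [-3.2, -0.2, -4.1]
gripper_width: 0.0138
t: 9.07
ee_pos: [0.6199, -0.189, 0.0784]
orientation: [[-0.016, 1.0, -0.002], [1.0, 0.016, 0.0], [0.0, -0.002, -1.0]]
ft_force: [-5.7, 0.3, -2.9]
gripper_width: 0.0142
t: 9.32
ee_pos: [0.6206, -0.1891, 0.0786]
orientation: [[-0.016, 1.0, -0.008], [1.0, 0.016, 0.0], [0.001, -0.008, -1.0]]
ft_force: [-15.3, 0.4, 1.4]
gripper_width: 0.0135
```

The bar is at its stop: force jumped from about 4.5 N to 15 N, with TCP x at 0.620. That agrees with a bar face at x≈0.6555. Next I back off and turn.

```bash
python3 -c "
from h import *
print([(r['p'],r['bbox']) for r in []]);snap('side','d5.png');snap('scene','s5.png')
a=cv2.imread('pics/s5.png')[280:480,260:460];b=cv2.imread('pics/d5.png')[200:400,400:600]
cv2.imwrite('pics/c5.png',cv2.resize(np.hstack([a,b]),(800,400)))"
python3 -m jog '[{"x":0,"y":-0.8,"z":0,"wx":0,"wy":0,"wz":0,"claw":0},{"x":0,"y":-1.5,"z":0,"wx":0,"wy":0,"wz":0,"claw":0},{"x":0,"y":-2,"z":-0.5,"wx":0,"wy":0,"wz":0,"claw":0},{"x":0,"y":-2,"z":-0.5,"wx":0,"wy":0,"wz":0,"claw":0},{"x":0,"y":-1.5,"z":0,"wx":0,"wy":0,"wz":0,"claw":0},{"x":0,"y":-0.8,"z":0,"wx":0,"wy":0,"wz":0,"claw":0},{"x":0,"y":0,"z":0,"wx":0,"wy":0,"wz":0,"claw":0}]' 40 && python3 -m jog '[{"x":0,"y":0,"z":0,"wx":0,"wy":0,"wz":6,"claw":0},{"x":0,"y":0,"z":0,"wx":0,"wy":0,"wz":6,"claw":0},{"x":0,"y":0,"z":0,"wx":0,"wy":0,"wz":6,"claw":0},{"x":0,"y":0,"z":0,"wx":0,"wy":0,"wz":6,"claw":0},{"x":0,"y":0,"z":0,"wx":0,"wy":0,"wz":6,"claw":0},{"x":0,"y":0,"z":0,"wx":0,"wy":0,"wz":6,"claw":0},{"x":0,"y":0,"z":0,"wx":0,"wy":0,"wz":6,"claw":0},{"x":0,"y":0,"z":0,"wx":0,"wy":0,"wz":6,"claw":0}]' 40 && python3 -m jog '[{"x":0,"y":0,"z":0,"wx":0,"wy":0,"wz":6,"claw":0},{"x":0,"y":0,"z":0,"wx":0,"wy":0,"wz":6,"claw":0},{"x":0,"y":0,"z":0,"wx":0,"wy":0,"wz":6,"claw":0},{"x":0,"y":0,"z":0,"wx":0,"wy":0,"wz":6,"claw":0},{"x":0,"y":0,"z":0,"wx":0,"wy":0,"wz":6,"claw":0},{"x":0,"y":0,"z":0,"wx":0,"wy":0,"wz":6,"claw":0},{"x":0,"y":0,"z":0,"wx":0,"wy":0,"wz":6,"claw":0},{"x":0,"y":0,"z":0,"wx":0,"wy":0,"wz":0,"claw":0},{"x":0,"y":0,"z":0,"wx":0,"wy":0,"wz":0,"claw":0}]' 40
python3 - <<'E'
from h import *
snap("scene","s6.png");snap("side","d6.png")
a=cv2.imread("pics/s6.png")[280:480,260:460];b=cv2.imread("pics/d6.png")[200:400,380:580]
c=cv2.imread("pics/c5.png")
cv2.imwrite("pics/c6.png",cv2.resize(np.vstack([c,cv2.resize(np.hstack([a,b]),(800,400))]),(600,600)))
E
```

```text
[]
t: 10.0
ee_pos: [0.5375, -0.1905, 0.0893]
orientation: [[-0.016, 1.0, 0.002], [1.0, 0.016, -0.0], [-0.001, 0.002, -1.0]]
ft_force: [-0.1, -0.0, -4.1]
gripper_width: 0.0139
t: 10.67
ee_pos: [0.539, -0.1902, 0.0885]
orientation: [[0.735, 0.678, 0.002], [0.678, -0.735, 0.0], [0.001, 0.001, -1.0]]
ft_force: [-0.7, -0.3, -5.0]
gripper_width: 0.0135
t: 11.42
ee_pos: [0.5385, -0.1902, 0.0885]
orientation: [[1.0, 0.02, 0.001], [0.02, -1.0, 0.0], [0.001, -0.0, -1.0]]
ft_force: [-1.0, -0.3, -4.2]
gripper_width: 0.0138
```

View pics/c6.png

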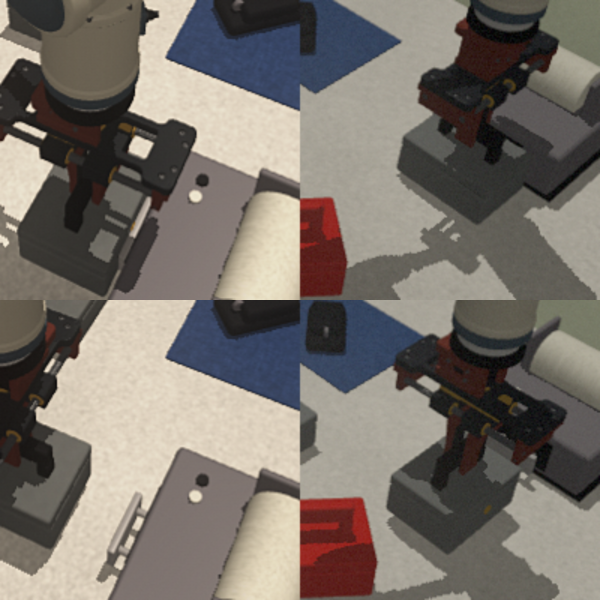

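The upper pair shows the bar fully covered in push 1. The lower pair shows the bar out again and the box turned, with a short end facing the bar. Now I lower by 1 cm and push the end in.

```bash
python3 -m jog '[{"x":0,"y":0,"z":0.5,"wx":0,"wy":0,"wz":0,"claw":0},{"x":0.7,"y":0,"z":0.5,"wx":0,"wy":0,"wz":0,"claw":0},{"x":1.2,"y":0,"z":0,"wx":0,"wy":0,"wz":0,"claw":0},{"x":1.2,"y":0,"z":0,"wx":0,"wy":0,"wz":0,"claw":0},{"x":0.8,"y":0,"z":0,"wx":0,"wy":0,"wz":0,"claw":0},{"x":0.6,"y":0,"z":0,"wx":0,"wy":0,"wz":0,"claw":0},{"x":0.4,"y":0,"z":0,"wx":0,"wy":0,"wz":0,"claw":0},{"x":0,"y":0,"z":0,"wx":0,"wy":0,"wz":0,"claw":0},{"x":0,"y":0,"z":0,"wx":0,"wy":0,"wz":0,"claw":0}]' 50 && python3 -m jog '[{"x":0.4,"y":0,"z":0,"wx":0,"wy":0,"wz":0,"claw":0},{"x":0.3,"y":0,"z":0,"wx":0,"wy":0,"wz":0,"claw":0},{"x":0,"y":0,"z":0,"wx":0,"wy":0,"wz":0,"claw":0},{"x":0,"y":0,"z":0,"wx":0,"wy":0,"wz":0,"claw":0}]' 50 && python3 -m jog '[{"x":0.3,"y":0,"z":0,"wx":0,"wy":0,"wz":0,"claw":0},{"x":0,"y":0,"z":0,"wx":0,"wy":0,"wz":0,"claw":0},{"x":0,"y":0,"z":0,"wx":0,"wy":0,"wz":0,"claw":0}]' 50 && python3 -m jog '[{"x":0.3,"y":0,"z":0,"wx":0,"wy":0,"wz":0,"claw":0},{"x":0,"y":0,"z":0,"wx":0,"wy":0,"wz":0,"claw":0},{"x":0,"y":0,"z":0,"wx":0,"wy":0,"wz":0,"claw":0}]' 50
```

```text
t: 12.27
ee_pos: [0.5866, -0.1895, 0.0784]
orientation: [[1.0, 0.017, -0.001], [0.017, -1.0, 0.0], [-0.001, -0.0, -1.0]]
ft_force: [0.1, 0.4, -5.4]
gripper_width: 0.014
t: 12.6
ee_pos: [0.5934, -0.1895, 0.0787]
orientation: [[1.0, 0.017, -0.001], [0.017, -1.0, -0.0], [-0.001, 0.0, -1.0]]
ft_force: [-1.4, 0.1, -4.8]
gripper_width: 0.0138
t: 12.85
ee_pos: [0.5965, -0.1894, 0.0786]
orientation: [[1.0, 0.017, -0.001], [0.017, -1.0, -0.0], [-0.001, 0.0, -1.0]]
ft_force: [-2.6, 0.2, -3.8]
gripper_width: 0.0139
t: 13.1
ee_pos: [0.5995, -0.1893, 0.0785]
orientation: [[1.0, 0.017, -0.001], [0.017, -1.0, -0.0], [-0.001, 0.0, -1.0]]
ft_force: [-3.6, 0.0, -4.7]
gripper_width: 0.0134
```

```bash
python3 -m jog '[{"x":0.3,"y":0,"z":0,"wx":0,"wy":0,"wz":0,"claw":0},{"x":0,"y":0,"z":0,"wx":0,"wy":0,"wz":0,"claw":0},{"x":0,"y":0,"z":0,"wx":0,"wy":0,"wz":0,"claw":0}]' 50 && python3 -m jog '[{"x":0.3,"y":0,"z":0,"wx":0,"wy":0,"wz":0,"claw":0},{"x":0,"y":0,"z":0,"wx":0,"wy":0,"wz":0,"claw":0},{"x":0,"y":0,"z":0,"wx":0,"wy":0,"wz":0,"claw":0}]' 50 && python3 -m jog '[{"x":0.3,"y":0,"z":0,"wx":0,"wy":0,"wz":0,"claw":0},{"x":0,"y":0,"z":0,"wx":0,"wy":0,"wz":0,"claw":0},{"x":0,"y":0,"z":0,"wx":0,"wy":0,"wz":0,"claw":0}]' 50
```

```text
t: 13.35
ee_pos: [0.6025, -0.1893, 0.0785]
orientation: [[1.0, 0.017, -0.001], [0.017, -1.0, -0.0], [-0.001, 0.0, -1.0]]
ft_force: [-3.6, -0.2, -3.7]
gripper_width: 0.0136
t: 13.6
ee_pos: [0.605, -0.1893, 0.0785]
orientation: [[1.0, 0.016, -0.002], [0.016, -1.0, 0.0], [-0.002, -0.0, -1.0]]
ft_force: [-6.8, -0.8, -2.5]
gripper_width: 0.0137
t: 13.85
ee_pos: [0.6057, -0.1893, 0.0785]
orientation: [[1.0, 0.016, -0.007], [0.016, -1.0, 0.0], [-0.007, -0.001, -1.0]]
ft_force: [-14.8, 0.2, 1.3]
gripper_width: 0.0141
```

```bash
python3 -c "
from h import *
snap('side','d7.png');snap('scene','s7.png')
a=cv2.imread('pics/s7.png')[280:480,260:460];b=cv2.imread('pics/d7.png')[200:400,400:600]
cv2.imwrite('pics/c7.png',cv2.resize(np.hstack([a,b]),(800,400)))"
```

```text
(no output)
```

View pics/c7.png

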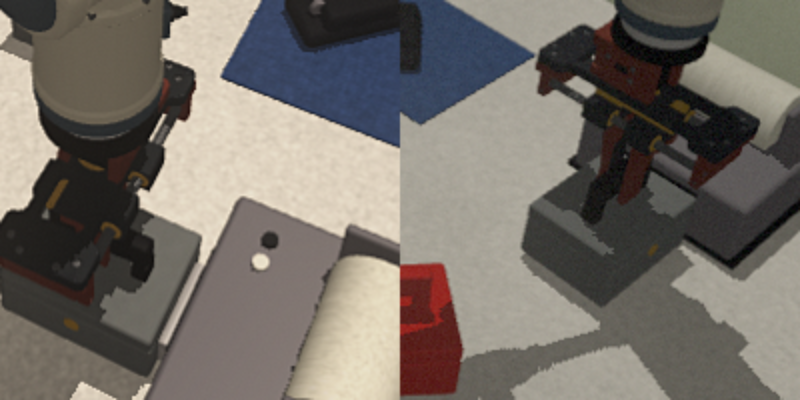

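```bash
python3 -m jog '[{"x":-0.8,"y":0,"z":0,"wx":0,"wy":0,"wz":0,"claw":0},{"x":-1.5,"y":0,"z":0,"wx":0,"wy":0,"wz":0,"claw":0},{"x":-2,"y":0,"z":0,"wx":0,"wy":0,"wz":0,"claw":0},{"x":-1.5,"y":0,"z":0,"wx":0,"wy":0,"wz":0,"claw":0},{"x":-1,"y":0,"z":0,"wx":0,"wy":0,"wz":0,"claw":0},{"x":0,"y":0,"z":0.3,"wx":0,"wy":0,"wz":0,"claw":0},{"x":0,"y":0,"z":0.2,"wx":0,"wy":0,"wz":0,"claw":0},{"x":0,"y":0,"z":0.1,"wx":0,"wy":0,"wz":0,"claw":0},{"x":0,"y":0,"z":0,"wx":0,"wy":0,"wz":0,"claw":0}]' 40
```

```text
t: 14.7
ee_pos: [0.5413, -0.1901, 0.0722]
orientation: [[1.0, 0.017, 0.0], [0.017, -1.0, 0.0], [0.0, -0.0, -1.0]]
ft_force: [-0.2, -0.5, -4.4]
gripper_width: 0.0138
```

The end sat square against the pressed bar (crop (185,310)). Now I set the box down and release.

```bash
python3 -m jog '[{"x":0,"y":0,"z":0.1,"wx":0,"wy":0,"wz":0,"claw":0},{"x":0,"y":0,"z":0,"wx":0,"wy":0,"wz":0,"claw":0},{"x":0,"y":0,"z":0,"wx":0,"wy":0,"wz":0,"claw":0}]' 10 && python3 -m jog '[{"x":0,"y":0,"z":0,"wx":0,"wy":0,"wz":0,"claw":8.7},{"x":0,"y":0,"z":0,"wx":0,"wy":0,"wz":0,"claw":8.7},{"x":0,"y":0,"z":0,"wx":0,"wy":0,"wz":0,"claw":8.7},{"x":0,"y":0,"z":0,"wx":0,"wy":0,"wz":0,"claw":8.7},{"x":0,"y":0,"z":0,"wx":0,"wy":0,"wz":0,"claw":8.7},{"x":0,"y":0,"z":0,"wx":0,"wy":0,"wz":0,"claw":8.7},{"x":0,"y":0,"z":0,"wx":0,"wy":0,"wz":0,"claw":8.7},{"x":0,"y":0,"z":0,"wx":0,"wy":0,"wz":0,"claw":8.7},{"x":0,"y":0,"z":0,"wx":0,"wy":0,"wz":0,"claw":8.7}]'
```

```text
t: 14.95
ee_pos: [0.5412, -0.1902, 0.0717]
orientation: [[1.0, 0.017, 0.001], [0.017, -1.0, -0.0], [0.001, 0.0, -1.0]]
ft_force: [0.2, -0.2, -4.9]
gripper_width: 0.0141
t: 15.7
ee_pos: [0.5407, -0.1903, 0.0717]
orientation: [[1.0, 0.017, 0.0], [0.017, -1.0, -0.0], [0.0, 0.0, -1.0]]
ft_force: [-1.0, -0.2, 0.4]
gripper_width: 0.0706
```

```bash
python3 -m jog '[{"x":0,"y":0,"z":-1,"wx":0,"wy":0,"wz":0,"claw":8.7},{"x":0,"y":0,"z":-2,"wx":0,"wy":0,"wz":0,"claw":8.7},{"x":0,"y":0,"z":-3.5,"wx":0,"wy":0,"wz":0,"claw":8.7},{"x":0,"y":0,"z":-3.5,"wx":0,"wy":0,"wz":0,"claw":8.7},{"x":0,"y":0,"z":-3.5,"wx":0,"wy":0,"wz":0,"claw":8.7},{"x":0,"y":0,"z":-3.5,"wx":0,"wy":0,"wz":0,"claw":8.7},{"x":0,"y":0,"z":-1.5,"wx":0,"wy":0,"wz":0,"claw":8.7},{"x":0,"y":0,"z":0,"wx":0,"wy":0,"wz":0,"claw":8.7},{"x":0,"y":0,"z":0,"wx":0,"wy":0,"wz":0,"claw":8.7}]'
python3 - <<'E'
from h import *
snap("scene","s8.png");snap("side","d8.png")
a=cv2.imread("pics/s8.png");b=cv2.imread("pics/d8.png")
cv2.imwrite("pics/c8.png",cv2.resize(np.hstack([a[200:480,200:520],b[150:430,300:620]]),(800,350)))
# expected lid corners
y=np.radians(1);c=np.array([.541,-.190]);X=[]
for s,t in((1,1),(1,-1),(-1,-1),(-1,1)):
  X.append([*(c+np.array([[np.cos(y),-np.sin(y)],[np.sin(y),np.cos(y)]])@[s*.0625,t*.0475]),.06])
for n in("scene","side"):print(n,proj(n,X).round())
E
```

```text
t: 16.45
ee_pos: [0.541, -0.1904, 0.2578]
orientation: [[1.0, 0.017, 0.002], [0.017, -1.0, -0.001], [0.002, 0.001, -1.0]]
ft_force: [-0.7, -0.4, -0.8]
gripper_width: 0.0869
scene [[324. 382.]
 [295. 435.]
 [221. 401.]
 [254. 352.]]
side [[484. 289.]
 [528. 317.]
 [484. 353.]
 [440. 321.]]
```

View pics/c8.png

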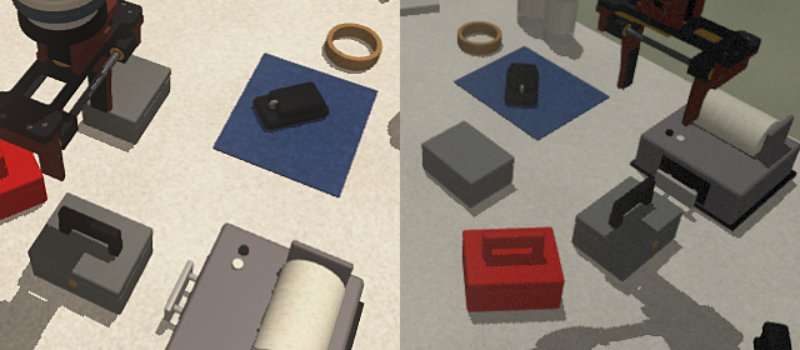

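View pics/d8.png

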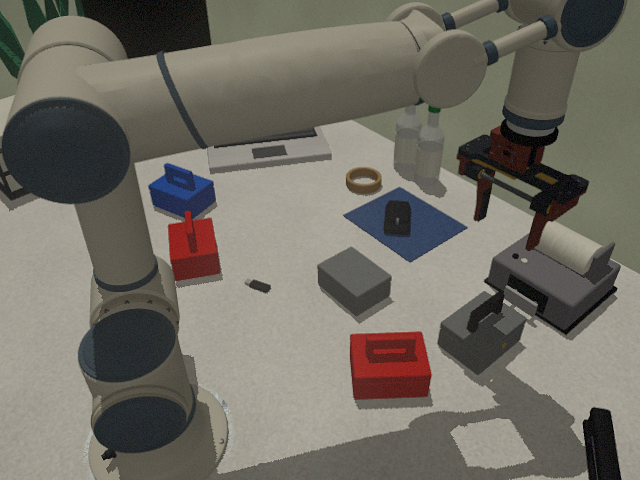

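The box stands on the table at side (482,330), with its lid corners where I predicted them and a short end facing the bar. The bar is out, the tin is unmoved at side (354,280), and the gripper is clear. Handing in.

```bash
python3 -c "
from bench import manip
print(manip.close_job())"
```

```text
the job is handed in; nothing more can be done
None
```

I labelled the grey cash box on both sides and handed the job in at about 16.5 s of the 54 s allowed; the hand-in gives no verdict.

- **Long side:** I pushed it into the bar until the bar hit its stop. The force rose from about 4 N to 15 N.
- **Short end:** After a quarter turn I pushed the short end in the same way. The force again rose to about 15 N, and the arm position matched the box sizes and the bar position I had measured.
- **Finish:** I drew the box back about 65 mm, set it down and lifted the gripper clear.

The last pictures show:
- the bar out again;
- the box upright, its middle about 115 mm in front of the bar, with the short end facing it;
- the tin where it was.

The only hitch was the first move call, which was refused because its rows lacked some keys. None of my checks failed or disagreed afterwards.

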